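# Hang the bench meter on the free hook, dial outward

### The arm

A 6-joint arm with a two-finger parallel gripper is mounted at the origin on the work surface. World frame = base frame: x ahead of the robot, y to its left, z up, the work surface at z = 0. Lengths are in mm, angles in rad, forces in N, time in s.
With the tool pointing down it reaches from about 350 to 775 mm from the base axis. Payload 7.3 kg.
Tool frame: the origin (TCP) lies between the finger pads; the fingertips stand 14 mm ahead of it and the grasp point (between the pads) lies 5 mm behind it; y points along the fingers, z is the direction in which the jaws open and shut, and the axes are right-handed (so a half turn about y gives the same grasp; the last joint's range is limited). The gripper opens to 92 mm and grips with 3 to 60 N. Pads are 19 mm wide; open, the fingers measure 130 mm over their backs; the gripper's body (75 mm by 190 mm) begins 47 mm behind the grasp point.
Start: joints at [1.086, 0.342, 1.524, -0, 1.275, -0.146], TCP at [174.472, 495.18, 240.741] pointing down, gripper open.
Joint ranges: [-2.53, 2.53], [-0.77, 2.02], [0.04, 2.7], [-1, 4.14], [0.28, 2.66], [-3.11, 3.11]. Speed limits (rad/s): [2.57, 2.57, 3.14, 3.14, 3.14, 3.14].

### API

Orientations are given as [roll, pitch, yaw] about the fixed x, y, z axes, in that order (R = Rz(yaw) Ry(pitch) Rx(roll)).
In Python, from plant import bot, vision, order gives the robot as it stands.
- The arm moves only by the tool apply_moves, never from a script. Its argument "rows" is a list of rows, each a list of 3 entries, a list of its own where there are three numbers: the shift along the tool's x, y, z in cm, then the turn about the tool's y in rad, then the finger opening in cm, from 0 to 9.18. A call has 1 to 5 rows; each row is the pose to reach, as a shift and turn from the pose measured when the call began, along the tool's axes at that moment; what a row does not reach only later rows make up. A row lasts 1/8 s, in which the tool goes at most 62.5 mm and 10.7 degrees, less where a joint would pass 70% of its speed; a pose out of reach is approached as far as the arm can. A call with a gripper value outside its range is refused whole. The fingers move at their own pace and stop on an object; the grip force is fixed at half the most. Time passes only in rows, so rows that repeat a pose let the fingers close. It gives the time, the measured TCP pose, the force and the opening at its end, in the units of the state.
- bot.get_obs(): the state, without advancing time (a new reading comes with each control period).
- vision.capture(name): name is "scene" or "top" or "wrist"; returns the picture (420x560x3 uint8, red, green, blue); there is no depth.
- vision.camera_info(name): a dict with "mtx" (3x3 intrinsics, pixels), "rvec" (rotation vector, rad) and "tvec" (3), from world to camera coordinates, as OpenCV has them. Camera axes: x right, y down, z forward; pixel columns grow to the right and rows downward; lengths in mm; the calibration is good to about 2 mm. The wrist camera is an equidistant fisheye: a pixel r from the principal point sees the ray r / f radians off the axis. A picture is of the moment at which its call begins: read the wrist's pose just before it. camera_info takes no time and is no camera call; for the wrist camera it gives the pose at the moment of the call.
- order.close_job(): hands the job in, once; it reports no verdict.
The state is a dict: "time": time; "joint_positions": joint angles; "dq": joint speeds; "tau": joint torques, N m; "tool_pos": TCP position; "tcp_rot": TCP orientation; "contact_force": force on the tool from outside, world axes, zero at the start; "moment": the same for the moment, N m; "grip_width": finger opening in mm.
Only numpy, scipy, OpenCV 4.12 (cv2) and the standard library are available. Lean on these libraries where they do the work, as an engineer would, in place of code of your own. Each camera call takes 0.05 s, during which the arm holds its last target.

### The job

Take the dial meter with the orange front out of the crowded black dock and hang it by its wire loop on the empty hook of the plywood board, with its dial facing out, away from the board. Set it down on the black mat to change your grip if you need to, keep it upright all the time, and leave the two dock modules, the tape roll, can, jar and carton where they are. Let go with the meter hanging still and free on the hook.

Things in the scene. Friction and masses are not known exactly. Their poses are not given: they have to be found in the camera images.
- meter: The meter to hang, about 0.2 kg: upright box 30 deep (x) x 56 wide (y) x 75 mm high. Front (-x): orange rim 6 mm thick, seen from above too, and white dial with red needle; rest of the case grey. Origin: centre of its underside, z up. A steel wire loop stands on its top (see meter_bail). It stands stably by itself.
- meter_bail (a point): Inner top of the meter's loop, 99 mm above its underside, on its mid-plane: this point rests on the hook. Axes as the meter. Loop of 6 mm wire in the meter's y-z plane: opening 20 mm wide, 24 mm high (its top flat over the middle 10 mm); outer width 32 mm, outer top 105 mm above the underside. The hook enters it along the meter's x, so the fingers are then best on the meter's sides (+-y).
- dock: Fixed black dock, base 60 (x) x 213 (y) x 8 mm thick; three bays along y at -67, 0, 67 mm: one holds the meter, two the modules, 11 mm between neighbours. Dividers rise to 22 mm, end walls to 60 mm, front and back lips to 14 mm above the table. The meter stands at the dock's yaw, its front and back open. Origin: centre of its underside.
- hook: The empty hook, fixed on the board's face, orange plate below it. Origin: on that face at table height below the hook; -x points outward from the board, z up. 6 mm steel wire: its axis leaves the board at z = 200 mm, runs level to x = -72 mm, then up to the tip at x = -80, z = 207 mm (wire's top 210 mm). The meter, hung dial outward, has the hook's yaw.
- hook_seat (a point): Where the loop should rest: on top of the empty hook's wire, 50 mm out from the board's face, 203 mm above the table. Axes as hook.
- hook_root (a point): Where the empty hook's wire axis meets the board's face, 200 mm above the table. Axes as hook.
- board: Fixed plywood board, 360 mm wide (y): panel 16 mm thick (x = 0 to 16 mm), 212 mm high; foot plate 12 mm thick from x = -40 to 100 mm. Origin: table height, middle of the panel's face; -x outward. Three like hooks at y = -107, 0, 107 mm in changing order; the empty one is hook.
- hook_spanner: Another hook with an aluminium spanner fixed on it: 30 mm wide, from z = 67 to 210 mm, 40 mm out from the board. Not to be used. Origin and axes as for hook.
- hook_keys: Another hook with a green key holder fixed on it: 36 mm wide, from z = 80 to 210 mm, 40 mm out from the board. Not to be used. Origin and axes as for hook.
- mat: Fixed flat black rubber mat, 260 mm (x) x 170 mm (y) x 3 mm, between dock and board: a place to set the meter down. Origin: centre of its underside.
- module_blue: Bystander: blue box 30 (x) x 56 (y) x 62 mm high, loose in a dock bay. Origin: centre of its underside.
- module_dark: Bystander: dark steel box 30 (x) x 56 (y) x 68 mm high, loose in a dock bay. Origin: centre of its underside.
- tape: Bystander: yellow ring (tape roll), outer diameter 80 mm, 24 mm high, lying loose on the mat. Origin: centre of its underside.
- can: Bystander: aluminium can, diameter 60 mm, 130 mm high. Origin: centre of its underside.
- jar: Bystander: small jar, diameter 52 mm, 75 mm high. Origin: centre of its underside.
- carton: Bystander: small cardboard box 70 (x) x 50 (y) x 45 mm high. Origin: centre of its underside.

How it is judged (in metres and radians):
At the end, for the whole second after the job is handed in: The meter hangs still by its loop, borne by the empty hook: loop top within 6 mm below to 8 mm above the wire, 10 mm sideways, 20 to 72 mm out from the board; dial away from the board within 20 degrees; upright within 14 degrees (x of meter_bail in the frame of hook_seat between -0.022 and 0.03 m and y of meter_bail in the frame of hook_seat between -0.01 and 0.01 m and z of meter_bail in the frame of hook_seat between -0.006 and 0.008 m and x of hook_root in the frame of meter above 0.012 m and angle between the x axis of meter and the x axis of hook, either way round below 0.35 rad and angle between meter's own z axis and vertical below 0.25 rad and contact force between meter and hook above 0.8 N and linear speed of meter below 0.06 m/s and angular speed of meter below 0.8 rad/s); the robot touches nothing.
It fails at once if the meter is tipped over (more than 45 degrees from upright) (angle between meter's own z axis and vertical above 0.79 rad).
It fails at once if a dock module is moved more than 30 mm or tipped (distance of any of module_blue, module_dark from where it was at the start of the episode above 0.03 m or angle between any of module_blue, module_dark's own z axis and vertical above 0.5 rad).
It fails at once if the tape roll, can, jar or carton is moved more than 30 mm or tipped (distance of any of tape, can, jar, carton from where it was at the start of the episode above 0.03 m or angle between any of tape, can, jar, carton's own z axis and vertical above 0.5 rad).
It also fails if it takes over 70 s, if anything falls off the work surface, if the arm or the gripper's body presses on something with over 40 N, if the wrist force passes 120 N, or if a joint passes its speed limit or range.

## Working session

There is one attempt and no reset: what is moved stays moved. The work goes in short steps, Python scripts to look and compute and a tool call to move; the robot and the scene stay as the last step left them, time stands still between calls to the robot, and variables do not carry over. Pictures are saved under pics/ and viewed, and the job is handed in when it is done.

Besides the shell and the picture viewer there is one more tool, called after "Request:" as a command line: name --argument value ..., lists and objects as JSON in quotes. apply_moves: Moves the arm, as the interface text tells. Its arguments: {"type":"object","properties":{"rows":{"type":"array","items":{"type":"array"}}},"required":["rows"]}

```bash
ls; mkdir -p pics; python3 - <<'E'
from plant import bot, vision, order
import cv2
print(bot.get_obs())
for n in ["scene","top","wrist"]:
    i=vision.camera_info(n);print(n,i)
    cv2.imwrite(f"pics/{n}0.png",cv2.cvtColor(vision.capture(n),cv2.COLOR_RGB2BGR))
E
```

```text
pics
{'time': 0.0, 'joint_positions': array([ 1.08603732e+00,  3.42703788e-01,  1.52499422e+00, -9.48115086e-06,
        1.27542589e+00, -1.45989992e-01]), 'dq': array([-2.06437737e-03,  5.55097517e-05, -1.15307838e-04,  8.98144906e-04,
        2.25997024e-03, -1.17316315e-04]), 'tau': array([-3.04554296e-04, -4.31236446e+01, -2.44223696e+01,  7.18862540e-02,
        5.56028215e-02, -1.12452753e-04]), 'tool_pos': array([174.26679994, 494.82551824, 240.06274335]), 'tcp_rot': array([-1.5723126e+00,  2.1378271e-04, -3.3876641e-01]), 'contact_force': array([ 0.44515059,  0.00970125, -0.15383431]), 'moment': array([-0.02877492, -0.0200579 , -0.02655806]), 'grip_width': 91.57409614787377}
scene {'mtx': array([[511.55588829,   0.        , 281.0336132 ],
       [  0.        , 511.55588829, 213.15279376],
       [  0.        ,   0.        ,   1.        ]]), 'rvec': array([ 1.97763223,  1.73263874, -0.54891727]), 'tvec': array([ -70.31423904, -348.28135756, 1868.21094984])}
top {'mtx': array([[399.51434267,   0.        , 279.6964879 ],
       [  0.        , 399.51434267, 214.87639246],
       [  0.        ,   0.        ,   1.        ]]), 'rvec': array([ 2.11252075, -2.08337132,  0.24293957]), 'tvec': array([ -15.62492656,  564.17625434, 1009.49458367])}
wrist {'mtx': array([[325.1922621 ,   0.        , 281.10505695],
       [  0.        , 325.1922621 , 200.45317863],
       [  0.        ,   0.        ,   1.        ]]), 'rvec': array([-2.35675473, -1.6677325 , -0.24706137]), 'tvec': array([-524.27185378,  -36.30654309,  390.8343891 ])}
```

View pics/scene0.png

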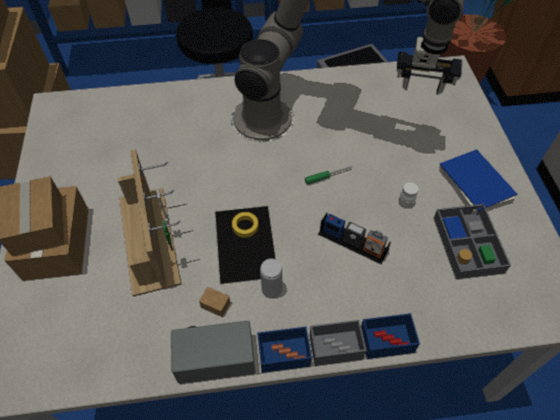

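View pics/top0.png

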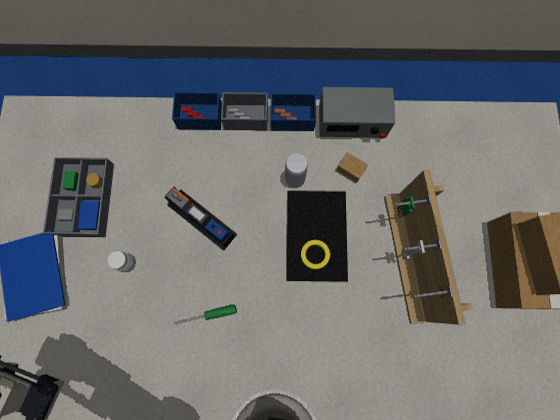

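View pics/wrist0.png

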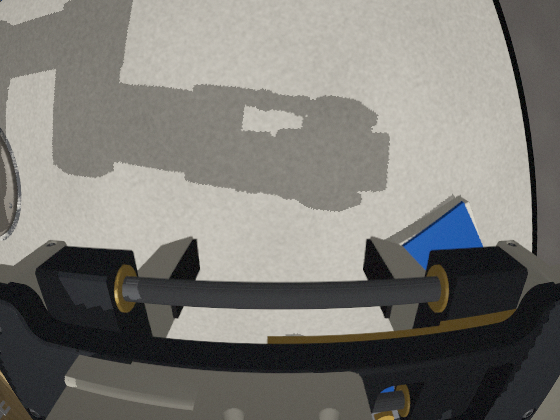

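Top view: dock near (200,217), with the meter (orange) at its upper-left end (177,196). The tape is at (316,254), the can at (296,170), the board spans x 385–465, and the empty hook is probably the lowest one (415,296). I'll zoom in to check.

```bash
cat > h.py <<'E'
import numpy as np, cv2
from plant import bot, vision, order
def grab(n,f=None):
    i=vision.camera_info(n); im=cv2.cvtColor(vision.capture(n),cv2.COLOR_RGB2BGR)
    if f: cv2.imwrite("pics/"+f,im)
    return im,i
def cam(i):
    R=cv2.Rodrigues(np.array(i['rvec'],float))[0]; return R,np.array(i['tvec'],float),np.array(i['mtx'])
def rayd(i,uv,fish=False):
    R,t,K=cam(i)
    x=(uv[0]-K[0,2])/K[0,0];y=(uv[1]-K[1,2])/K[1,1]
    if fish:
        r=np.hypot(x,y); s=np.sinc(r/np.pi); d=np.array([x*s,y*s,np.cos(r)])
    else: d=np.array([x,y,1.])
    d=R.T@d; return -R.T@t, d/np.linalg.norm(d)
def onz(i,uv,z,fish=False):
    o,d=rayd(i,uv,fish); return o+d*(z-o[2])/d[2]
def proj(i,P,fish=False):
    R,t,K=cam(i); p=R@np.asarray(P,float)+t
    if fish:
        th=np.arctan2(np.hypot(p[0],p[1]),p[2]); n=np.hypot(p[0],p[1])+1e-12
        a=th*p[0]/n;b=th*p[1]/n
    else: a,b=p[0]/p[2],p[1]/p[2]
    return np.array([K[0,0]*a+K[0,2],K[1,1]*b+K[1,2]])
def meet(i1,uv1,i2,uv2,f1=False,f2=False):
    o1,d1=rayd(i1,uv1,f1);o2,d2=rayd(i2,uv2,f2)
    A=np.stack([d1,-d2],1); s=np.linalg.lstsq(A,o2-o1,rcond=None)[0]
    p,q=o1+s[0]*d1,o2+s[1]*d2; return (p+q)/2,np.linalg.norm(p-q)
def crop(im,x0,y0,x1,y1,k,f):
    cv2.imwrite("pics/"+f,cv2.resize(im[y0:y1,x0:x1],None,fx=k,fy=k,interpolation=cv2.INTER_CUBIC))
E
python3 - <<'E'
from h import *
t=cv2.imread("pics/top0.png"); s=cv2.imread("pics/scene0.png")
crop(t,150,170,250,260,8,"t_dock.png"); crop(t,360,160,480,340,3.3,"t_board.png")
crop(s,300,200,400,270,8,"s_dock.png"); crop(s,110,140,210,300,3.7,"s_board.png")
i=vision.camera_info("top")
for uv in [(177,196),(316,254),(296,180),(415,296),(120,261),(352,167)]: print(uv,onz(i,uv,0).round())
E
```

```text
(177, 196) [632. 290.   0.]
(316, 254) [ 469. -111.   -0.]
(296, 180) [685. -54.   0.]
(415, 296) [ 357. -380.    0.]
(120, 261) [442. 435.   0.]
(352, 167) [ 728. -218.    0.]
```

View pics/t_dock.png

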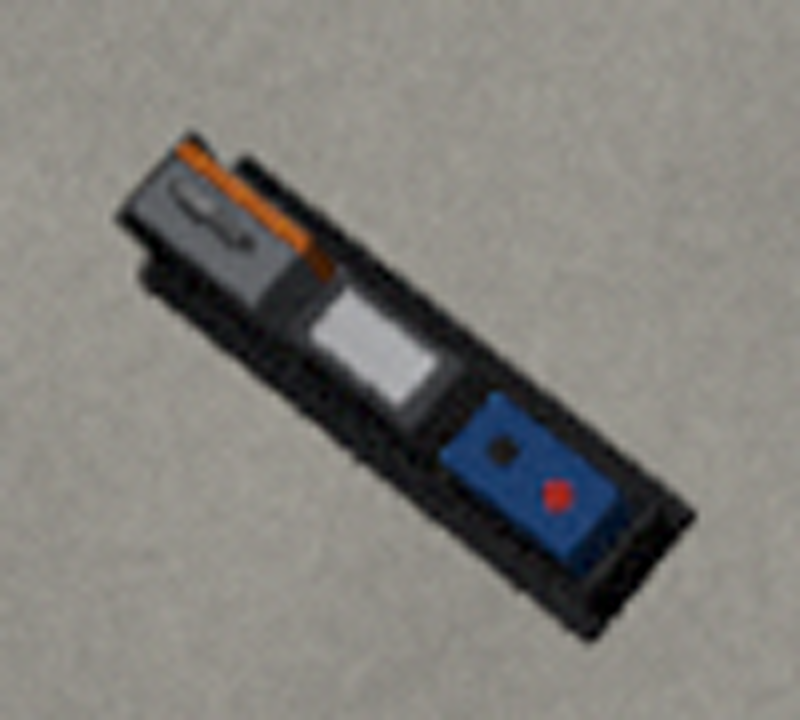

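View pics/t_board.png

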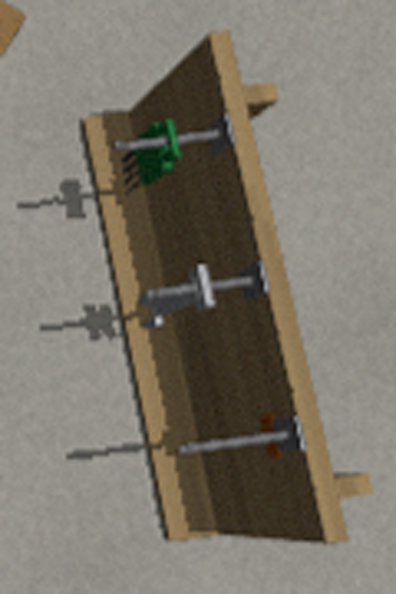

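View pics/s_dock.png

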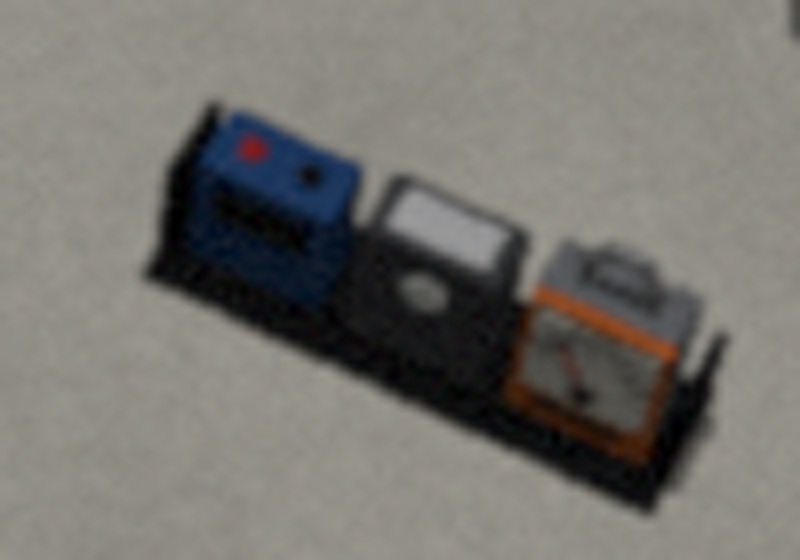

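View pics/s_board.png

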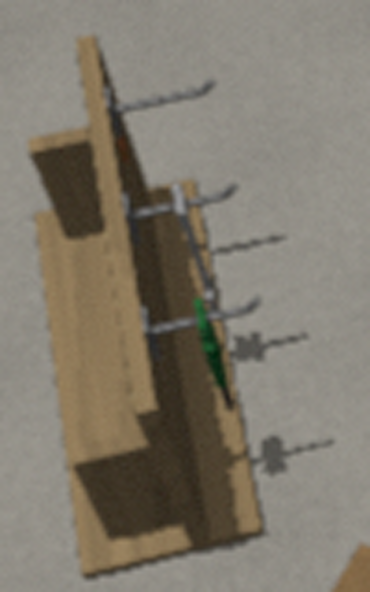

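The zooms show the empty hook with the orange plate at the lowest position in the top view, root about (450,292), tip about (414,296). The meter sits in the dock bay at the far upper-left end, with its orange front facing up-right. The side gaps are narrow, so my plan is:

1. Grip front/back in the dock.
2. Set it down on the mat, turned.
3. Regrip on the sides and hang it.

Now the coarse meter pose.

```bash
python3 - <<'E'
from h import *
i=vision.camera_info("top"); t=cv2.imread("pics/top0.png"); hsv=cv2.cvtColor(t,cv2.COLOR_BGR2HSV)
roi=np.zeros(t.shape[:2],np.uint8); roi[170:260,150:250]=1
def mk(lo,hi): 
    m=cv2.inRange(hsv,lo,hi)*roi; return m
for n,lo,hi,z in [("orange",(5,150,130),(20,255,255),83),("blue",(100,120,60),(125,255,255),70)]:
    m=mk(lo,hi); pts=np.argwhere(m>0)[:,::-1]
    W=np.array([onz(i,p,z)[:2] for p in pts],np.float32)
    r=cv2.minAreaRect(W); b=cv2.boxPoints(r); print(n,len(pts),W.mean(0),r)
    l=cv2.fitLine(W,cv2.DIST_L2,0,.01,.01).ravel(); print(" line deg",np.degrees(np.arctan2(l[1],l[0])))
# hand-picked corners from zoom (k=8, origin 150,170)
for uv in [(180,150),(305,250),(118,215),(262,305)]: print(onz(i,(150+uv[0]/8-.5,170+uv[1]/8-.5),83).round(1))
print('dock corners z0/14', [onz(i,(150+a/8,170+b/8),0)[:2].round(1) for a,b in [(695,515),(590,640),(145,285),(245,155)]])
# hook tip / root
it=i; isn=vision.camera_info("scene")
T=lambda a,b:(360+a/3.3-.4,160+b/3.3-.4); S=lambda a,b:(110+a/3.7-.4,140+b/3.7-.4)
print("tip",meet(it,T(180,450),isn,S(212,86))); print("root",meet(it,T(296,435),isn,S(108,108)))
print("spanner tip",meet(it,T(148,297),isn,S(235,188)),"keys tip",meet(it,T(118,146),isn,S(257,302)))
E
```

```text
orange 36 [614.48224 260.50797] ((614.8701171875, 260.8554382324219), (53.783416748046875, 4.587281227111816), 52.348785400390625)
 line deg 52.566353
blue 211 [522.7892  161.98067] ((522.6510009765625, 161.59878540039062), (56.258399963378906, 30.163368225097656), 52.316993713378906)
 line deg 52.36521
[629.8 282.7  83. ]
[595.6 238.4  83. ]
[606.8 301.7  83. ]
[576.4 251.4  83. ]
dock corners z0/14 [array([521.5, 112.7]), array([476.6, 147.7]), array([602.7, 313.6]), array([651.9, 281.1])]
tip (array([ 350.47432642, -309.77676591,  201.35915734]), np.float64(2.9127048412949255))
root (array([ 361.57721699, -389.83242383,  200.4312325 ]), np.float64(2.369878493079799))
spanner tip (array([ 454.53974002, -293.44116585,  201.91782398]), np.float64(3.9385250869449697)) keys tip (array([ 562.33964602, -278.1974719 ,  203.67322826]), np.float64(3.1524571720372516))
```

```bash
cat >> h.py <<'E'
from scipy.spatial.transform import Rotation as Ro
def goal(x,y,z,yawdeg):
    o=bot.get_obs(); R=Ro.from_euler('xyz',o['tcp_rot']).as_matrix()
    d=R.T@(np.array([x,y,z])-o['tool_pos'])/10
    cy=np.degrees(np.arctan2(R[1,0],R[0,0])); a=-np.radians(yawdeg-cy)
    print("shift cm",d.round(2),"turn",round(a,3),"| t",round(o['time'],2),"pos",o['tool_pos'].round(1),"yaw",round(cy,2),"w",round(o['grip_width'],1),"F",o['contact_force'].round(1),"j6",o['joint_positions'][5].round(2))
E
python3 -c "
from h import *
goal(605.2,268,200,-127.65)"
```

```text
shift cm [48.18  4.02 -7.08] turn 1.889 | t 0.15 pos [174.3 494.9 240.2] yaw -19.41 w 92.1 F [-0.3  0.4  0.5] j6 -0.15
```

Request:
apply_moves --rows '[[[48.2,4,-7.1],1.889,9.18],[[48.2,4,-7.1],1.889,9.18],[[48.2,4,-7.1],1.889,9.18],[[48.2,4,-7.1],1.889,9.18],[[48.2,4,-7.1],1.889,9.18]]'

```text
time: 0.78
tool_pos: [451.4, 348.6, 214.5]
tcp_rot: [-1.571, -0.0, -1.283]
contact_force: [0.7, 0.8, -0.5]
grip_width: 91.6
```

```bash
python3 -c "
from h import *
goal(605.2,268,200,-127.65)"
```

```text
shift cm [12.09  1.45 12.46] turn 0.945 | t 0.78 pos [451.4 348.6 214.5] yaw -73.49 w 91.6 F [ 0.7  0.8 -0.5] j6 0.24
```

Request:
apply_moves --rows '[[[12.1,1.4,12.5],0.945,9.18],[[12.1,1.4,12.5],0.945,9.18],[[12.1,1.4,12.5],0.945,9.18],[[12.1,1.4,12.5],0.945,9.18],[[12.1,1.4,12.5],0.945,9.18]]'

```text
time: 1.4
tool_pos: [606.1, 267.2, 199.3]
tcp_rot: [-1.572, -0.002, -2.221]
contact_force: [0.1, 0.0, -0.4]
grip_width: 91.6
```

```bash
python3 -c "
from h import *
goal(605.2,268,200,-127.65)
im,i=grab('wrist','w1.png')
for p in [(605.2,268,8),(605.2,268,83),(605.2,268,113)]: print(proj(i,p,True))
R,t,K=cam(i);print((-R.T@t).round())
"
```

```text
shift cm [-0.01 -0.07 -0.11] turn 0.006 | t 1.4 pos [606.1 267.2 199.3] yaw -127.28 w 91.6 F [ 0.1  0.  -0.4] j6 0.95
[280.1757208  179.17081938]
[279.87100294 200.13529396]
[279.70005961 212.00081338]
[655. 331. 342.]
```

View pics/w1.png

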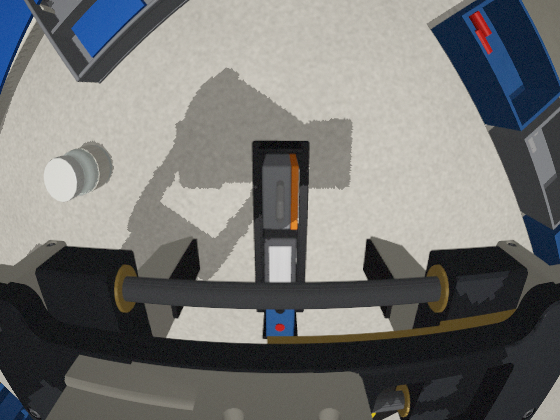

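The wrist view shows the meter's top between columns 264 and 299, rows 152–230, with the orange rim at columns 291–299. Next I measure it on the z=83 plane.

```bash
python3 - <<'E'
from h import *
i=vision.camera_info("wrist"); im=cv2.imread("pics/w1.png")
crop(im,240,130,325,245,5,"w1c.png")
h=cv2.cvtColor(im,cv2.COLOR_BGR2HSV); m=cv2.inRange(h,(5,150,100),(20,255,255)); m[:, :240]=0;m[:,330:]=0;m[245:]=0
pts=np.argwhere(m>0)[:,::-1]; W=np.array([onz(i,p,83,True)[:2] for p in pts],np.float32)
print(len(pts),cv2.minAreaRect(W)); l=cv2.fitLine(W,cv2.DIST_L2,0,.01,.01).ravel(); print(np.degrees(np.arctan2(l[1],l[0])))
E
```

```text
506 ((617.9068603515625, 265.8891906738281), (64.11359405517578, 6.496328830718994), 52.714778900146484)
52.94076
```

View pics/w1c.png

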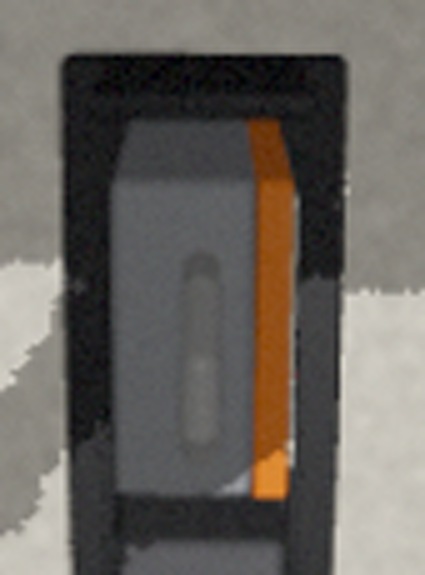

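```bash
python3 - <<'E'
from h import *
i=vision.camera_info("wrist")
P=np.array([onz(i,(240+a/5-.4,130+b/5-.4),83,True)[:2] for a,b in [(112,182),(295,182),(290,497),(117,494)]])
print(P.round(1),P.mean(0)); print(cv2.minAreaRect(P.astype(np.float32)))
e=P[1]-P[2];print(np.degrees(np.arctan2(e[1],e[0])));e=P[0]-P[3];print(np.degrees(np.arctan2(e[1],e[0])))
c=P.mean(0); goal(c[0],c[1],68,-127.6)
E
```

```text
[[611.3 300.1]
 [634.8 281.9]
 [601.1 238.4]
 [577.9 257. ]] [606.26068947 269.3502539 ]
((606.1658935546875, 269.2508850097656), (55.037261962890625, 29.79745864868164), 52.26943588256836)
52.27467806903795
52.20450164470238
shift cm [-0.19 13.16 -0.07] turn -0.002 | t 1.45 pos [605.8 267.5 199.6] yaw -127.69 w 92.0 F [-0.7  0.1 -0.1] j6 0.96
```

Request:
apply_moves --rows '[[[-0.2,5,-0.1],0,9.18],[[-0.2,9,-0.1],0,9.18],[[-0.2,12,-0.1],0,9.18],[[-0.2,13.1,-0.1],0,9.18],[[-0.2,13.1,-0.1],0,9.18]]'

```text
time: 2.08
tool_pos: [605.9, 269.6, 68.4]
tcp_rot: [-1.572, -0.002, -2.227]
contact_force: [0.8, 0.4, 0.5]
grip_width: 91.7
```

Request:
apply_moves --rows '[[[0,0,0],0,2.4],[[0,0,0],0,2.4],[[0,0,0],0,2.4],[[0,0,0],0,2.4],[[0,0,0],0,2.4]]'

```text
time: 2.7
tool_pos: [605.9, 269.6, 68.5]
tcp_rot: [-1.572, -0.002, -2.227]
contact_force: [0.1, -0.4, -0.1]
grip_width: 46.5
```

```bash
python3 -c "
from h import *
goal(606.2,269.3,68,-127.7)
im,i=grab('wrist','w2.png')
"
```

```text
shift cm [0.01 0.05 0.04] turn 0.002 | t 2.7 pos [605.9 269.6  68.5] yaw -127.61 w 46.5 F [ 0.1 -0.4 -0.1] j6 0.96
```

View pics/w2.png

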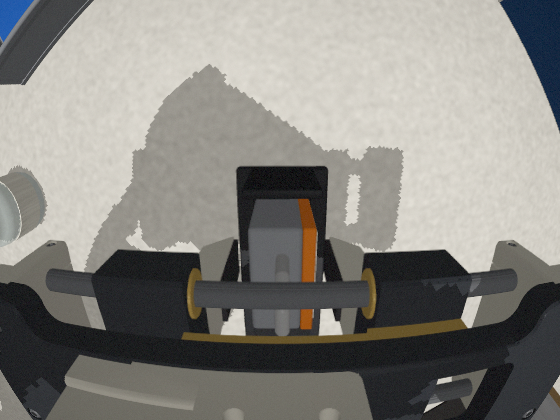

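The fingers are still closing (46.5 mm) and straddle the meter evenly: pads at columns 235 and 330, meter at 250–317. I'll keep closing.

Request:
apply_moves --rows '[[[0,0,0],0,2.4],[[0,0,0],0,2.4],[[0,0,0],0,2.4],[[0,0,0],0,2.4]]'

```text
time: 3.25
tool_pos: [605.9, 269.6, 68.4]
tcp_rot: [-1.572, -0.002, -2.227]
contact_force: [0.6, 0.8, -0.2]
grip_width: 29.6
```

```bash
python3 -c "
from h import *
goal(606.2,269.3,68,-127.7)
im,i=grab('wrist','w3.png')
t=cv2.imread('pics/top0.png');i=vision.camera_info('top')
# mat corners & tape & can
for n,uv in dict(a=(287,191),b=(346,191),c=(347,280),d=(287,280),tape=(316,254),can=(296,180)).items(): print(n,onz(i,uv,3)[:2].round())
"
```

```text
shift cm [0.01 0.04 0.04] turn 0.002 | t 3.25 pos [605.9 269.6  68.4] yaw -127.61 w 29.6 F [ 0.6  0.8 -0.2] j6 0.96
a [650. -28.]
b [ 653. -198.]
c [ 398. -195.]
d [396. -30.]
tape [ 468. -110.]
can [684. -54.]
```

View pics/w3.png

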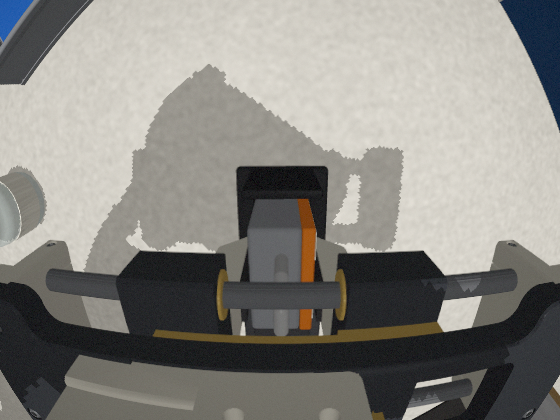

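Gripped at 29.6 mm. Lifting straight up now.

Request:
apply_moves --rows '[[[0,-3,0],0,2.4],[[0,-7,0],0,2.4],[[0,-11,0],0,2.4],[[0,-13,0],0,2.4],[[0,-13,0],0,2.4]]'

```text
time: 3.92
tool_pos: [606.8, 270.0, 199.9]
tcp_rot: [-1.57, 0.0, -2.227]
contact_force: [-0.4, -0.3, -3.3]
grip_width: 29.8
```

```bash
python3 -c "
from h import *
goal(550,-130,180,8.2)
im,i=grab('wrist','w4.png')
i=vision.camera_info('top');print('can',onz(i,(296,163),130))
"
```

```text
shift cm [35.16  1.99 19.91] turn -2.37 | t 3.92 pos [606.8 270.  199.9] yaw -127.61 w 29.8 F [-0.4 -0.3 -3.3] j6 0.96
can [688.6313972  -48.52873196 130.        ]
```

View pics/w4.png

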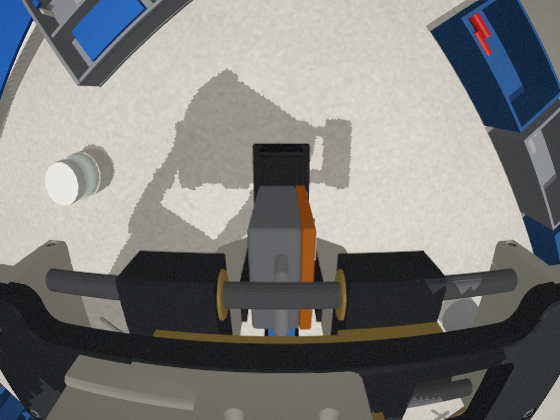

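The meter is lifted and upright between the pads (columns 248–317), and the dock bay below it is empty. On to the mat.

Request:
apply_moves --rows '[[[35.1,0,19.9],-2.37,2.4],[[35.1,0,19.9],-2.37,2.4],[[35.1,0,19.9],-2.37,2.4],[[35.1,0,19.9],-2.37,2.4],[[35.1,0,19.9],-2.37,2.4]]'

```text
time: 4.6
tool_pos: [563.6, -26.7, 196.7]
tcp_rot: [-1.576, 0.001, -1.329]
contact_force: [1.0, 0.9, -1.9]
grip_width: 29.7
```

```bash
python3 -c "
from h import *
goal(550,-130,180,8.2)"
```

```text
shift cm [ 9.71  1.69 -3.78] turn -1.472 | t 4.6 pos [563.6 -26.7 196.7] yaw -76.14 w 29.7 F [ 1.   0.9 -1.9] j6 -0.42
```

Request:
apply_moves --rows '[[[9.7,1.7,-3.8],-1.472,2.4],[[9.7,1.7,-3.8],-1.472,2.4],[[9.7,1.7,-3.8],-1.472,2.4],[[9.7,1.7,-3.8],-1.472,2.4],[[9.7,1.7,-3.8],-1.472,2.4]]'

```text
time: 5.22
tool_pos: [548.7, -129.9, 177.8]
tcp_rot: [-1.573, 0.008, -0.406]
contact_force: [0.3, -0.1, -1.6]
grip_width: 29.8
```

```bash
python3 -c "
from h import *
goal(550,-130,150,8.2)"
```

```text
shift cm [0.14 2.78 0.05] turn -0.549 | t 5.22 pos [ 548.7 -129.9  177.8] yaw -23.24 w 29.8 F [ 0.3 -0.1 -1.6] j6 -1.53
```

Request:
apply_moves --rows '[[[0,0,0],-0.187,2.4],[[0,1,0],-0.374,2.4],[[0,2,0],-0.549,2.4],[[0,3,0],-0.549,2.4],[[0,3,0],-0.549,2.4]]'

```text
time: 5.85
tool_pos: [547.5, -129.5, 146.1]
tcp_rot: [-1.567, 0.011, 0.14]
contact_force: [0.1, -0.2, -2.7]
grip_width: 29.7
```

```bash
python3 -c "
from h import *
goal(550,-130,64,8.2)
grab('wrist','w5.png')"
```

```text
shift cm [ 0.32  8.2  -0.12] turn -0.003 | t 5.85 pos [ 547.5 -129.5  146.1] yaw 8.01 w 29.7 F [ 0.1 -0.2 -2.7] j6 -2.08
```

View pics/w5.png

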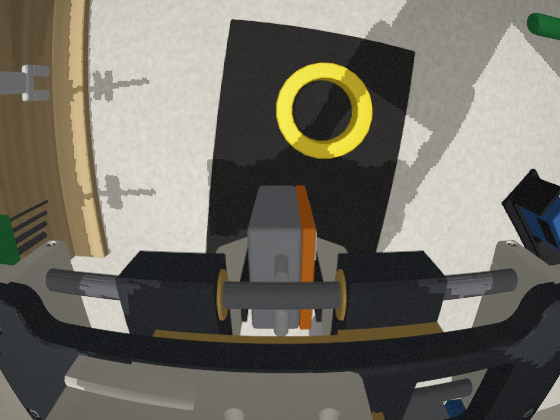

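The meter is over the mat, clear of the tape roll (centre (325,110)). Dial (orange) faces right, board is on the left. Lowering it now.

Request:
apply_moves --rows '[[[0,3,0],0,2.4],[[0,6,0],0,2.4],[[0,7.4,0],0,2.4],[[0,8.1,0],0,2.4],[[0,8.2,0],0,2.4]]'

```text
time: 6.52
tool_pos: [547.6, -129.7, 65.3]
tcp_rot: [-1.568, 0.009, 0.14]
contact_force: [-0.5, -0.9, -1.9]
grip_width: 29.6
```

```bash
python3 -c "
from h import *
goal(550,-130,63.3,8.2)"
```

```text
shift cm [ 0.23  0.2  -0.07] turn -0.003 | t 6.53 pos [ 547.6 -129.7   65.3] yaw 8.03 w 29.6 F [-0.5 -0.9 -1.9] j6 -2.08
```

Request:
apply_moves --rows '[[[0,0.15,0],0,2.4],[[0,0.25,0],0,2.4],[[0,0.25,0],0,2.4]]'

```text
time: 6.9
tool_pos: [548.1, -129.9, 63.5]
tcp_rot: [-1.569, 0.007, 0.14]
contact_force: [0.0, 0.8, 1.5]
grip_width: 29.7
```

Touchdown (force rises to +1.5 N). Releasing, then rising.

Request:
apply_moves --rows '[[[0,0,0],0,5],[[0,0,0],0,6],[[0,0,0],0,7],[[0,0,0],0,8],[[0,0,0],0,8]]'

```text
time: 7.52
tool_pos: [548.1, -129.9, 63.5]
tcp_rot: [-1.569, 0.007, 0.14]
contact_force: [0.2, -0.2, 0.6]
grip_width: 75.0
```

Request:
apply_moves --rows '[[[0,-3,0],0,9.18],[[0,-7,0],0,9.18],[[0,-12,0],0,9.18],[[0,-17,0],0,9.18],[[0,-17,0],0,9.18]]'

```text
time: 8.15
tool_pos: [551.2, -130.7, 237.9]
tcp_rot: [-1.573, -0.0, 0.14]
contact_force: [-0.6, -0.0, -0.5]
grip_width: 91.9
```

```bash
python3 -c "
from h import *
goal(390,-230,290,-81.5)
im,i=grab('wrist','w6.png')
grab('top','top6.png')
R,t,K=cam(i);print((-R.T@t).round(), R[2].round(2))
"
```

```text
shift cm [-17.35  -5.2   -7.59] turn 1.563 | t 8.15 pos [ 551.2 -130.7  237.9] yaw 8.03 w 91.9 F [-0.6 -0.  -0.5] j6 -2.08
[ 473. -141.  381.] [ 0.29  0.04 -0.96]
```

View pics/w6.png

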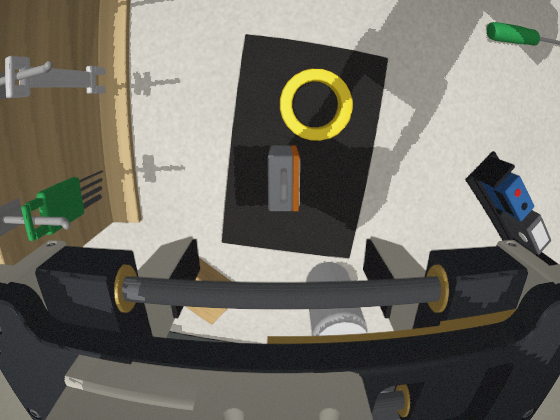

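The meter stands on the mat, top face at columns 268–300, rows 146–211, everything else undisturbed. I'll measure it, then look at the empty hook from closer.

```bash
python3 - <<'E'
from h import *
im=cv2.imread("pics/w6.png"); crop(im,250,130,320,230,6,"w6c.png")
goal(470,-250,270,8)
E
```

```text
shift cm [ -9.55  -3.6  -10.77] turn 0.0 | t 8.25 pos [ 549.2 -130.   233.5] yaw 8.03 w 91.6 F [ 0.1  0.3 -0.7] j6 -2.08
```

View pics/w6c.png

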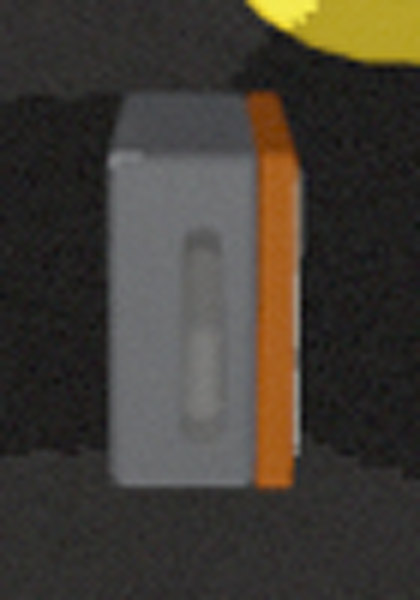

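Request:
apply_moves --rows '[[[-4,-2,-5],0,9.18],[[-8,-3.5,-9],0,9.18],[[-9.5,-3.6,-10.8],0,9.18],[[-9.5,-3.6,-10.8],0,9.18],[[-9.5,-3.6,-10.8],0,9.18]]'

```text
time: 8.88
tool_pos: [470.5, -249.4, 268.7]
tcp_rot: [-1.567, 0.008, 0.14]
contact_force: [-0.0, 0.0, -0.1]
grip_width: 92.0
```

```bash
python3 - <<'E'
from h import *
import pickle
im,i=grab('wrist','w7.png'); pickle.dump(i,open('w7.pkl','wb'))
goal(470,-250,270,8)
E
```

```text
shift cm [-0.08 -0.11 -0.07] turn 0.001 | t 8.93 pos [ 470.7 -249.1  268.9] yaw 8.08 w 91.9 F [-0.3 -0.4  0.2] j6 -2.34
```

View pics/w7.png

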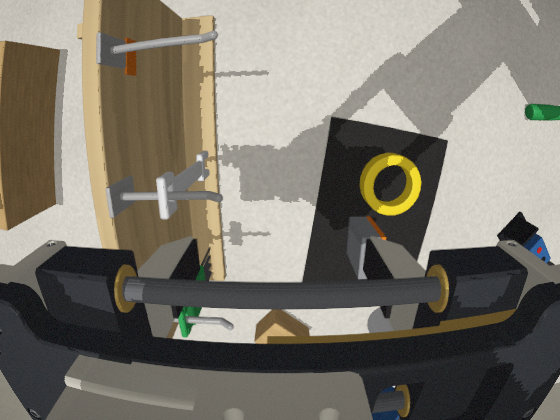

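The empty hook (orange plate at (131,57)) runs from its root near (117,48) to its tip near (214,36). Zooming in.

```bash
python3 - <<'E'
from h import *
im=cv2.imread("pics/w7.png"); crop(im,85,10,225,90,5.5,"w7c.png"); crop(im,330,200,410,290,5,"w7m.png")
E
```

```text
(no output)
```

View pics/w7c.png

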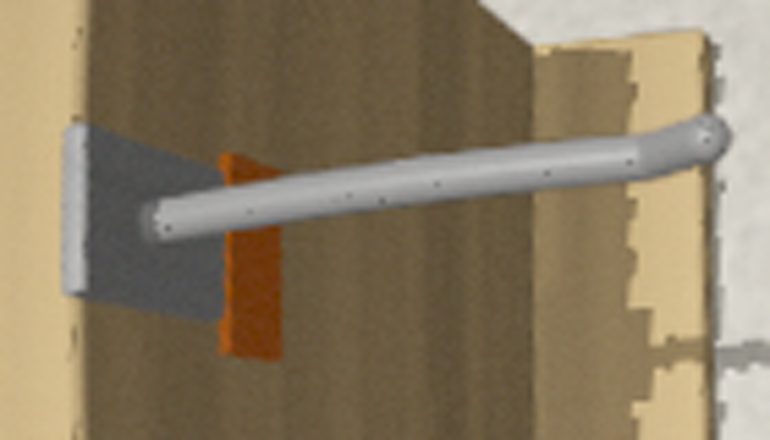

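View pics/w7m.png

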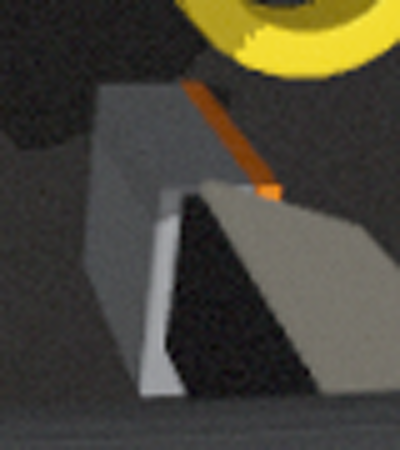

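```bash
python3 - <<'E'
from h import *
import pickle
i=pickle.load(open('w7.pkl','rb'))
C=lambda a,b:(85+a/5.5-.4,10+b/5.5-.4)
P={k:onz(i,C(*p),z,True) for k,(p,z) in dict(root=((152,220),200),a=((250,207),200),b=((540,163),200),bend=((640,157),200),tip=((708,134),208)).items()}
for k,v in P.items(): print(k,v.round(1))
f=lambda u,v:np.degrees(np.arctan2(*(P[v]-P[u])[:2][::-1]))
print(f('root','bend'),f('a','b'),f('root','tip'),np.linalg.norm(P['bend']-P['root']),np.linalg.norm((P['tip']-P['root'])[:2]))
im=cv2.imread("pics/w7.png")
# predicted from this: shadow-free check: panel top front edge (z=212)
for y0 in (15,85):
  print(onz(i,C(88,20 if y0==15 else 400),212,True).round(1))
# other cams re-check of tip
it=vision.camera_info('top');isn=vision.camera_info('scene')
for k in P: print(k,'top',proj(it,P[k]).round(1),'scene',proj(isn,P[k]).round(1))
E
```

```text
root [ 362.7 -383.6  200. ]
a [ 361.1 -369.2  200. ]
b [ 354.7 -330.7  200. ]
bend [ 353.4 -318.3  200. ]
tip [ 351.6 -308.5  208. ]
98.18244129033921 99.44209393336308 98.46185841120106 65.97820467916631 75.90228586874329
[ 338.1 -391.   212. ]
[ 386.9 -383.   212. ]
root top [445.8 290.8] scene [140.6 168.9]
a top [439.5 291.4] scene [145.7 167.9]
b top [422.5 294.1] scene [159.2 164.9]
bend top [417.  294.6] scene [163.5 164.1]
tip top [413.8 295.2] scene [166.4 161.5]
```

```bash
python3 -c "
from h import *
goal(548.1,-130,230,-81.97)"
```

```text
shift cm [ 9.37  3.85 10.69] turn 1.572 | t 8.93 pos [ 470.7 -249.1  268.9] yaw 8.08 w 91.9 F [-0.3 -0.4  0.2] j6 -2.34
```

Request:
apply_moves --rows '[[[9.4,3.9,10.7],1.572,9.18],[[9.4,3.9,10.7],1.572,9.18],[[9.4,3.9,10.7],1.572,9.18],[[9.4,3.9,10.7],1.572,9.18],[[9.4,3.9,10.7],1.572,9.18]]'

```text
time: 9.55
tool_pos: [548.8, -127.7, 228.6]
tcp_rot: [-1.576, 0.009, -0.77]
contact_force: [0.6, 0.3, 0.8]
grip_width: 91.7
```

```bash
python3 -c "
from h import *
goal(548.1,-130,180,-81.97)"
```

```text
shift cm [ 0.15  4.86 -0.19] turn 0.66 | t 9.55 pos [ 548.8 -127.7  228.6] yaw -44.13 w 91.7 F [0.6 0.3 0.8] j6 -1.16
```

Request:
apply_moves --rows '[[[0.1,1,-0.2],0.66,9.18],[[0.1,2,-0.2],0.66,9.18],[[0.1,4.9,-0.2],0.66,9.18],[[0.1,4.9,-0.2],0.66,9.18],[[0.1,4.9,-0.2],0.66,9.18]]'

```text
time: 10.18
tool_pos: [547.8, -128.4, 178.9]
tcp_rot: [-1.581, 0.004, -1.428]
contact_force: [0.2, 0.1, 0.3]
grip_width: 91.9
```

```bash
python3 - <<'E'
from h import *
import pickle
im,i=grab('wrist','w8.png'); pickle.dump(i,open('w8.pkl','wb'))
goal(548.1,-130,180,-81.97)
goal(548.1,-130,64,-81.97)
print(proj(i,(548,-130,78),True))
crop(im,210,190,350,300,5,"w8c.png")
E
```

```text
shift cm [ 0.13 -0.07 -0.  ] turn 0.004 | t 10.22 pos [ 547.9 -128.7  179.3] yaw -81.74 w 91.5 F [ 0.9  0.  -0.3] j6 -0.51
shift cm [ 0.17 11.53  0.11] turn 0.004 | t 10.22 pos [ 547.9 -128.7  179.3] yaw -81.74 w 91.5 F [ 0.9  0.  -0.3] j6 -0.51
[282.34897347 208.67219283]
```

View pics/w8.png

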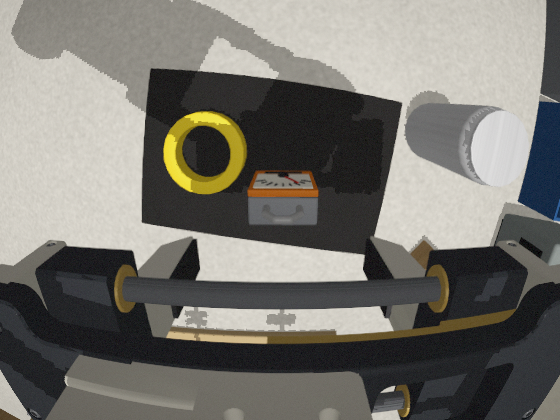

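View pics/w8c.png

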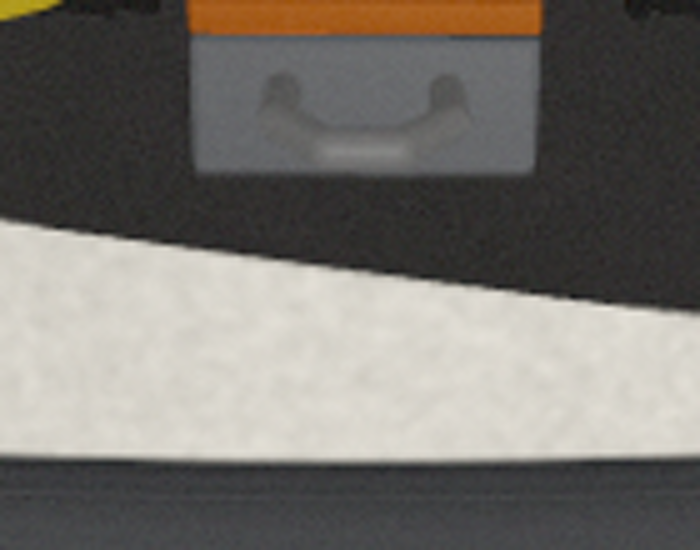

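The meter is at columns 248–318, rows 190–225 for its top. Its centre is about (283,207), against a prediction of (282,209), so it matches. Descending to grip the sides.

Request:
apply_moves --rows '[[[0.2,4,0.1],0.004,9.18],[[0.2,8,0.1],0.004,9.18],[[0.2,10.5,0.1],0.004,9.18],[[0.2,11.6,0.1],0.004,9.18],[[0.2,11.6,0.1],0.004,9.18]]'

```text
time: 10.85
tool_pos: [548.2, -130.0, 63.2]
tcp_rot: [-1.581, 0.004, -1.429]
contact_force: [-0.5, -0.1, 0.3]
grip_width: 92.2
```

Request:
apply_moves --rows '[[[0,0,0],0,5],[[0,0,0],0,5],[[0,0,0],0,5],[[0,0,0],0,5],[[0,0,0],0,5]]'

```text
time: 11.48
tool_pos: [548.3, -130.1, 63.5]
tcp_rot: [-1.58, 0.004, -1.429]
contact_force: [-0.2, 0.3, 2.3]
grip_width: 55.7
```

```bash
python3 -c "
from h import *
goal(548.1,-130,64,-81.97)"
```

```text
shift cm [-0.01 -0.05 -0.02] turn 0.001 | t 11.47 pos [ 548.3 -130.1   63.5] yaw -81.9 w 55.7 F [-0.2  0.3  2.3] j6 -0.51
```

Gripped at 55.7 mm. Lifting, then over to a point out in front of the hook.

Request:
apply_moves --rows '[[[0,-2,0],0,5],[[0,-6,0],0,5],[[0,-10,0],0,5],[[0,-12,0],0,5],[[0,-12,0],0,5]]'

```text
time: 12.1
tool_pos: [550.1, -130.6, 184.7]
tcp_rot: [-1.578, 0.002, -1.429]
contact_force: [-0.5, -0.7, -2.7]
grip_width: 55.9
```

```bash
python3 -c "
from h import *
goal(343.7,-258.4,186,-81.5)"
```

```text
shift cm [  9.74   0.   -22.23] turn -0.007 | t 12.1 pos [ 550.1 -130.6  184.7] yaw -81.89 w 55.9 F [-0.5 -0.7 -2.7] j6 -0.51
```

Request:
apply_moves --rows '[[[1,0,-4],0,5],[[3,0,-9],0,5],[[5,0,-14],0,5],[[7.5,0,-19],-0.007,5],[[9.7,0,-22.2],-0.007,5]]'

```text
time: 12.72
tool_pos: [341.4, -257.9, 184.6]
tcp_rot: [-1.58, 0.005, -1.423]
contact_force: [0.6, -0.9, -1.6]
grip_width: 55.7
```

Request:
apply_moves --rows '[[[0,0,0],0,5],[[0,0,0],0,5]]'

```text
time: 12.98
tool_pos: [341.2, -257.3, 183.7]
tcp_rot: [-1.581, 0.007, -1.424]
contact_force: [-0.7, 0.0, -1.4]
grip_width: 55.8
```

```bash
python3 - <<'E'
from h import *
im,i=grab('wrist','w9.png')
t,_=grab('top','top9.png'); s,_=grab('scene','scene9.png')
crop(t,360,200,480,340,4,"t9c.png"); crop(s,110,110,260,260,4,"s9c.png")
goal(343.7,-258.4,176.5,-81.5)
E
```

```text
shift cm [0.15 0.77 0.15] turn 0.001 | t 13.12 pos [ 342.  -257.2  184.2] yaw -81.45 w 55.6 F [-0.6 -0.1 -1.9] j6 -0.97
```

View pics/w9.png

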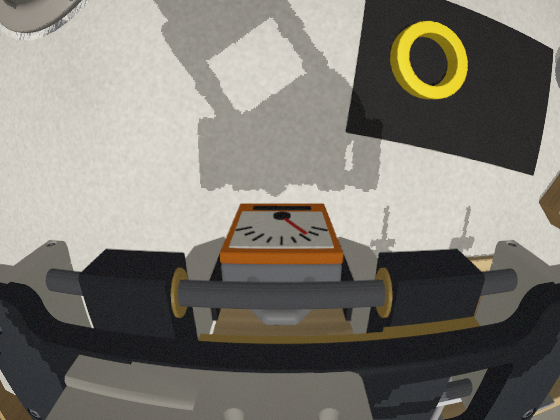

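View pics/s9c.png

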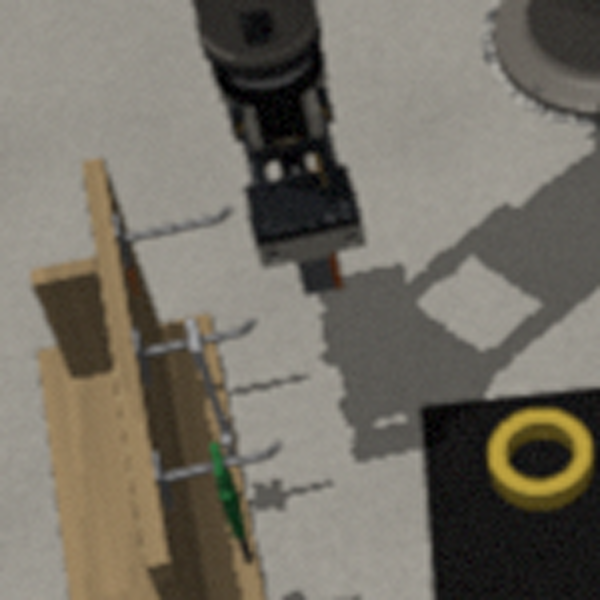

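View pics/t9c.png

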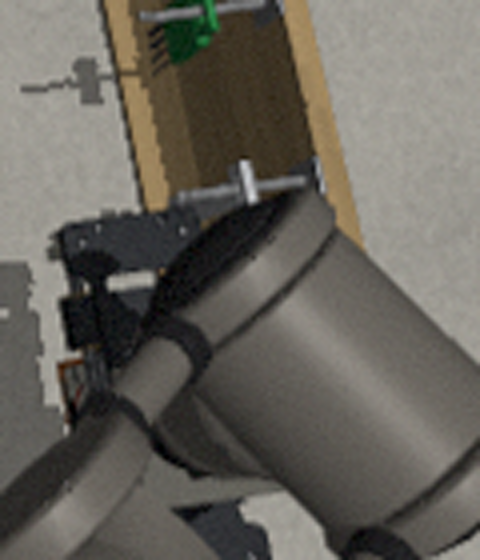

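The meter is held upright with the dial facing away from the board, about 50 mm short of the hook tip. Aligning in height and sideways, then moving in a little.

Request:
apply_moves --rows '[[[0.2,0.8,0.2],0,5],[[1,0.8,0.2],0,5],[[2,0.8,0.2],0,5],[[2.5,0.8,0.2],0,5],[[2.5,0.8,0.2],0,5]]'

```text
time: 13.75
tool_pos: [347.7, -282.1, 176.1]
tcp_rot: [-1.58, 0.006, -1.422]
contact_force: [0.3, 0.0, -1.9]
grip_width: 56.0
```

```bash
python3 - <<'E'
from h import *
s,_=grab('scene','scene10.png')
crop(s,110,120,230,220,6,"s10c.png")
goal(355.5,-337.5,176.5,-81.5)
E
```

```text
shift cm [ 5.63 -0.08 -0.04] turn 0.0 | t 13.8 pos [ 347.6 -281.7  176. ] yaw -81.48 w 56.0 F [-0.7 -0.2 -0.8] j6 -1.0
```

View pics/s10c.png

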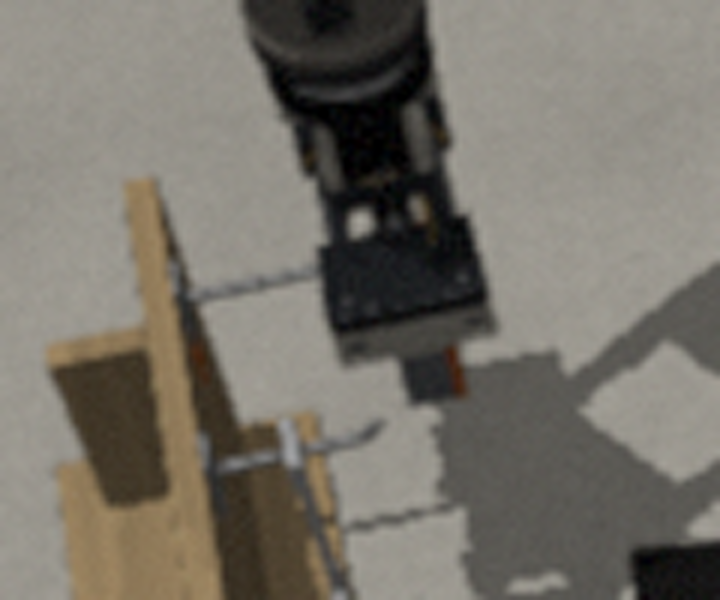

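Request:
apply_moves --rows '[[[0.8,-0.05,0],0,5],[[1.6,-0.05,0],0,5],[[2.4,-0.05,0],0,5],[[3.0,-0.05,0],0,5],[[3.0,-0.05,0],0,5]]'

```text
time: 14.42
tool_pos: [352.0, -311.8, 176.2]
tcp_rot: [-1.58, 0.006, -1.423]
contact_force: [-0.8, -0.1, -1.9]
grip_width: 55.8
```

```bash
python3 - <<'E'
from h import *
goal(355.5,-337.5,176.5,-81.5); print(bot.get_obs()['moment'].round(2))
E
```

```text
shift cm [ 2.59 -0.04 -0.03] turn -0.0 | t 14.43 pos [ 352.  -311.8  176.2] yaw -81.51 w 55.8 F [-0.8 -0.1 -1.9] j6 -1.03
[-0.09  0.01 -0.01]
```

No contact so far. Going on to the seat.

Request:
apply_moves --rows '[[[0.6,-0.05,0],0,5],[[1.3,-0.05,0],0,5],[[2.0,-0.05,0],0,5],[[2.6,-0.05,0],0,5],[[2.6,-0.05,0],0,5]]'

```text
time: 15.05
tool_pos: [355.9, -338.0, 176.5]
tcp_rot: [-1.58, 0.006, -1.423]
contact_force: [-0.4, 0.6, -2.8]
grip_width: 56.0
```

```bash
python3 - <<'E'
from h import *
goal(355.5,-337.5,164.5,-81.5); print(bot.get_obs()['moment'].round(2))
s,_=grab('scene','scene11.png'); crop(s,110,120,230,220,6,"s11c.png")
t,_=grab('top','top11.png'); crop(t,360,200,480,340,4,"t11c.png"); grab('wrist','w11.png')
E
```

```text
shift cm [-0.05  1.2  -0.02] turn -0.001 | t 15.05 pos [ 355.9 -338.   176.5] yaw -81.53 w 56.0 F [-0.4  0.6 -2.8] j6 -1.06
[-0.12  0.02  0.01]
```

View pics/s11c.png

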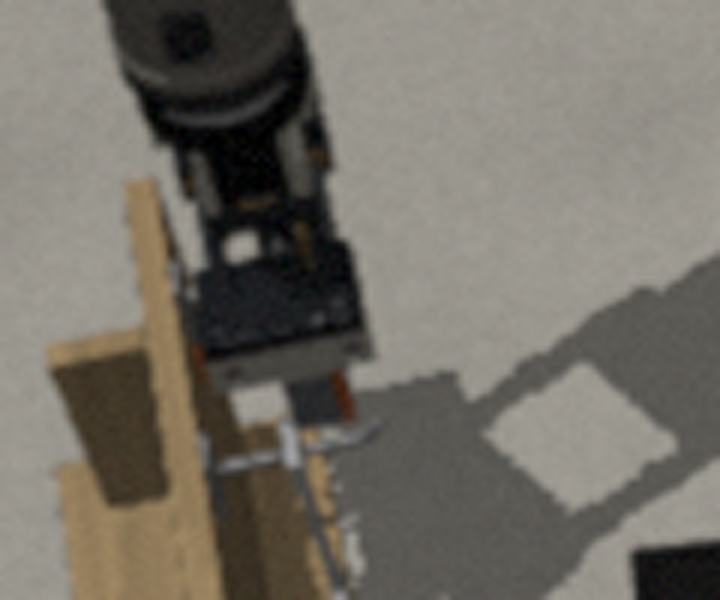

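View pics/w11.png

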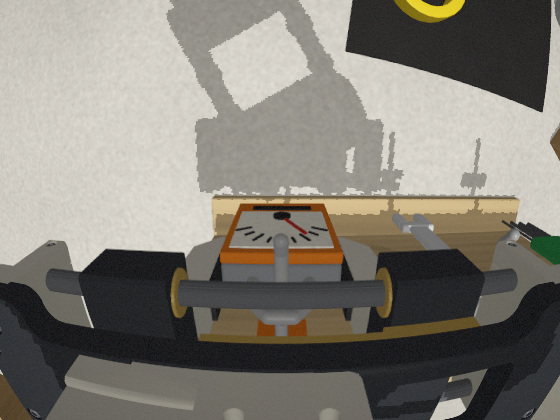

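The wrist view shows the hook wire coming out through the loop, centred on it at column 281, tip at (281,240) over the dial. Lowering onto the wire.

Request:
apply_moves --rows '[[[0,0.3,0],0,5],[[0,0.6,0],0,5],[[0,0.9,0],0,5],[[0,1.0,0],0,5],[[0,1.0,0],0,5]]'

```text
time: 15.82
tool_pos: [355.7, -337.3, 166.4]
tcp_rot: [-1.58, 0.006, -1.423]
contact_force: [0.2, 0.9, -1.8]
grip_width: 55.8
```

Request:
apply_moves --rows '[[[0,0.1,0],0,5],[[0,0.2,0],0,5],[[0,0.2,0],0,5]]'

```text
time: 16.2
tool_pos: [355.6, -337.3, 164.4]
tcp_rot: [-1.58, 0.006, -1.423]
contact_force: [-0.4, 0.7, -1.8]
grip_width: 56.0
```

Request:
apply_moves --rows '[[[0,0.1,0],0,5],[[0,0.1,0],0,5]]'

```text
time: 16.45
tool_pos: [355.7, -337.4, 163.8]
tcp_rot: [-1.58, 0.006, -1.423]
contact_force: [-0.8, 1.3, 2.4]
grip_width: 55.9
```

```bash
python3 - <<'E'
from h import *
goal(355.5,-337.5,164.5,-81.5)
grab('wrist','w12.png')
E
```

```text
shift cm [ 0.   -0.07 -0.03] turn -0.0 | t 16.45 pos [ 355.7 -337.4  163.8] yaw -81.51 w 55.9 F [-0.8  1.3  2.4] j6 -1.06
```

View pics/w12.png

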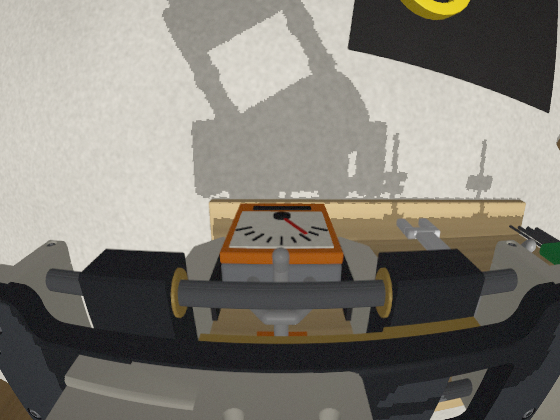

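The force turned to +2.4 N, so the loop bears on the wire. Opening.

Request:
apply_moves --rows '[[[0,0,0],0,5.8],[[0,0,0],0,6.2],[[0,0,0],0,7],[[0,0,0],0,8],[[0,0,0],0,8.6]]'

```text
time: 17.12
tool_pos: [355.7, -337.4, 163.8]
tcp_rot: [-1.58, 0.006, -1.423]
contact_force: [0.6, -0.2, 0.1]
grip_width: 83.9
```

```bash
python3 - <<'E'
from h import *
goal(355.5,-337.5,164.5,-81.5)
grab('wrist','w13.png')
E
```

```text
shift cm [ 0.01 -0.07 -0.02] turn -0.0 | t 17.12 pos [ 355.7 -337.4  163.8] yaw -81.51 w 83.9 F [ 0.6 -0.2  0.1] j6 -1.06
```

View pics/w13.png

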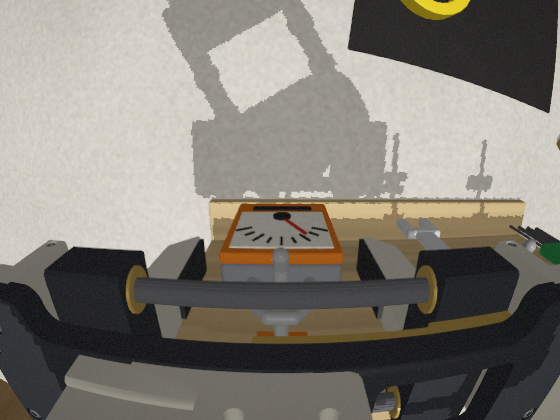

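The meter hangs unchanged with the fingers clear on both sides (pads at columns 200 and 362, meter 222–342). Rising straight up.

Request:
apply_moves --rows '[[[0,-1.5,0],0,8.8],[[0,-4,0],0,8.8],[[0,-8,0],0,8.8],[[0,-12,0],0,8.8],[[0,-12,0],0,8.8]]'

```text
time: 17.8
tool_pos: [357.8, -339.0, 286.8]
tcp_rot: [-1.577, 0.0, -1.422]
contact_force: [-0.4, 0.5, -1.4]
grip_width: 88.1
```

```bash
python3 - <<'E'
from h import *
import pickle
goal(330,-170,300,-81.5)
im,i=grab('wrist','w14.png')
E
```

```text
shift cm [-17.13  -1.32  -0.26] turn -0.0 | t 17.8 pos [ 357.8 -339.   286.8] yaw -81.5 w 88.1 F [-0.4  0.5 -1.4] j6 -1.06
```

View pics/w14.png

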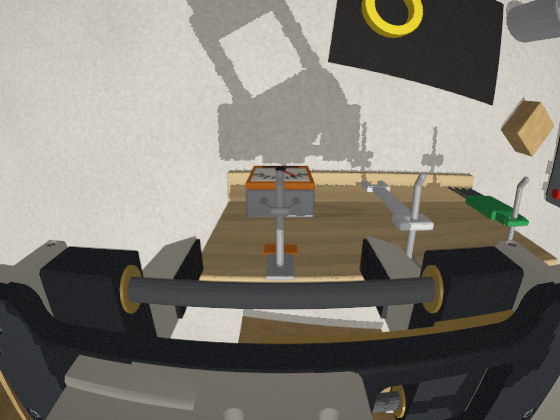

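The meter hangs on the orange-plate hook. The loop crosses the wire at (281,207), in line with it, and the dial faces outward. I'll back off a little and check stillness and pose in two frames.

Request:
apply_moves --rows '[[[-4,-2,0],0,8.8],[[-8,-4,0],0,8.8],[[-10,-4,0],0,8.8],[[-10,-4,0],0,8.8],[[-10,-4,0],0,8.8]]'

```text
time: 18.48
tool_pos: [342.8, -240.0, 324.0]
tcp_rot: [-1.58, 0.004, -1.423]
contact_force: [-0.6, 0.1, -0.8]
grip_width: 88.0
```

```bash
python3 - <<'E'
from h import *
import pickle
im,i=grab('wrist','w15.png'); pickle.dump(i,open('w15.pkl','wb'))
for _ in range(6): im2,i2=grab('wrist')
o=bot.get_obs(); print(o['time'],o['tool_pos'].round(1),o['contact_force'].round(1),np.abs(o['dq']).max().round(4))
print("bail expected px",proj(i,(355.5,-337.5,206),True),"frame diff max in meter area",cv2.absdiff(im,im2)[180:300,200:360].mean())
crop(im,180,170,380,300,4,"w15c.png")
t,_=grab('top','top15.png'); s,_=grab('scene','scene15.png'); crop(s,110,120,230,220,6,"s15c.png")
E
```

```text
18.825 [ 342.8 -239.8  324.8] [-0.1  0.1 -0.3] 0.0057
bail expected px [280.36516241 298.83149063] frame diff max in meter area 2.7980381944444446
```

View pics/w15.png

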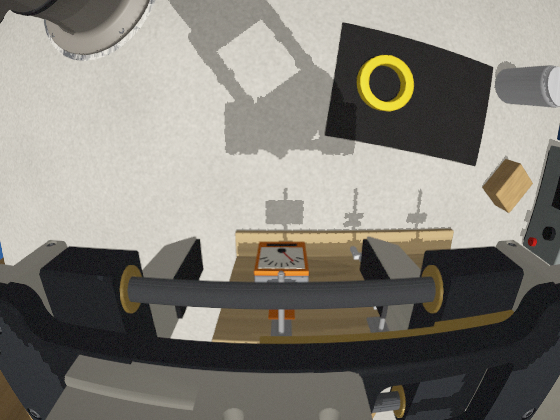

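View pics/s15c.png

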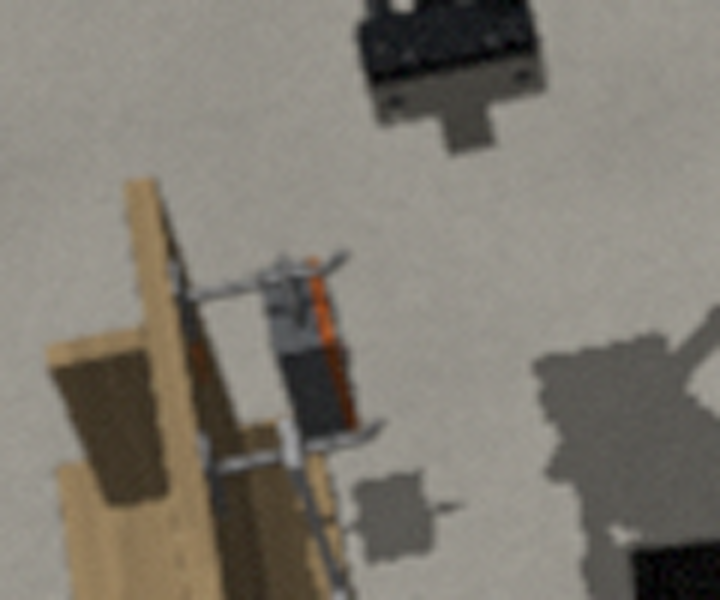

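View pics/top15.png

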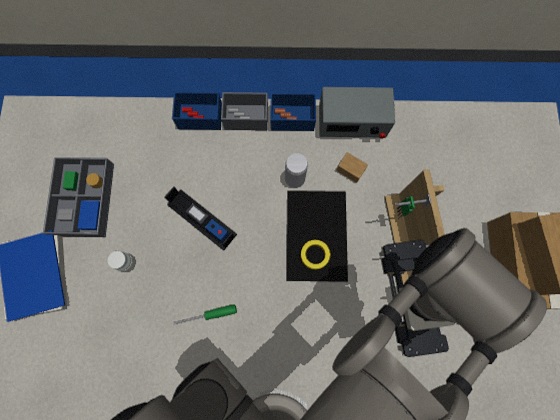

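All the bystanders are in place. In the scene crop the meter hangs upright on the hook about halfway along the wire, dial outward. One short wait, a check that it isn't moving, and then I hand in.

Request:
apply_moves --rows '[[[0,0,0],0,8.8],[[0,0,0],0,8.8],[[0,0,0],0,8.8],[[0,0,0],0,8.8],[[0,0,0],0,8.8]]'

```text
time: 19.55
tool_pos: [342.8, -239.6, 325.0]
tcp_rot: [-1.579, 0.004, -1.423]
contact_force: [0.5, 0.1, -0.5]
grip_width: 88.3
```

```bash
python3 - <<'E'
from h import *
for k in range(4):
    s,_=grab('scene'); h=cv2.cvtColor(s,cv2.COLOR_BGR2HSV); m=cv2.inRange(h,(3,120,70),(20,255,255)); m[:,:155]=0;m[:,175:]=0;m[:155]=0;m[200:]=0
    print(np.argwhere(m>0).mean(0).round(2),(m>0).sum())
    for _ in range(2): vision.capture('top')
# loop top triangulated: scene px and predicted
isn=vision.camera_info('scene'); print('pred outer loop top',proj(isn,(355.5,-337.5,209)),'seen',(110+285/6,120+258/6))
print(order.close_job())
E
```

```text
[172.69 163.59] 29
[172.63 163.6 ] 30
[172.14 163.46] 28
[172.68 163.65] 31
pred outer loop top [156.17970621 163.28624512] seen (157.5, 163.0)
the job is handed in; nothing more can be done
None
```

The meter is hanging by its loop on the empty hook, dial facing out, and the job is handed in at about 20 s. I gripped it front and back to lift it out of the dock and set it down on the mat. I then took it by its sides, threaded the loop over the hook, lowered it and let go.

- **Bearing:** when I lowered the meter, the force on the tool went from about -1.8 N to +2.4 N, so the hook took the weight. After release the tool reading was near zero.
- **Position:** the wire runs through the middle of the loop. In the scene camera the loop top is within about 1.5 px of where it should be at the seat (50 mm out from the board).
- **Orientation:** the tool was within about 0.1° of the measured hook direction when I let go. The meter looked upright and unchanged afterwards.
- **Stillness:** the orange rim stayed within about 0.5 px over four frames. That is small-mask noise, as only about 30 pixels were visible.
- **Surroundings:** the last top view shows the two dock modules, tape roll, can, jar and carton where they started. The arm is clear, about 100 mm back from the hanging meter and 160 mm above its release height.

No check failed. The largest disagreement was about 1.5 mm between the top and wrist cameras on the meter's position in the dock.

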